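Brush rest from the two empty ramekins

TASK

Make a rest for the pastry brush out of the two ramekins that are empty; the third holds a lime and stays as it is. Slide the empty ones along the worktop, without lifting or tipping them, until they stand side by side with a gap of about 4 cm between their rims, then lay the brush across both so that it bridges the gap, lying level with its middle between the two, and let go. Do not disturb the lime's ramekin, the order bell or the salt shaker.

Things in the scene. Friction and masses are not known exactly. Their poses are not given: they have to be found in the camera images.
- ramekin_a_center (a point): white fluted round ramekin (open dish), 84 mm across outside, 42 mm high, about 130 g; inside it is about 64 mm across, with a flat floor 7 mm above the worktop and upright walls about 8 mm thick. The three are alike; one of the three (it varies) holds a lime at the start, the other two are empty. Point: centre, on its axis, half-way up (21 mm above the worktop when standing); z up
- ramekin_b_center (a point): another white fluted round ramekin (open dish), 84 mm across outside, 42 mm high, about 130 g; inside it is about 64 mm across, with a flat floor 7 mm above the worktop and upright walls about 8 mm thick. The three are alike; one of the three (it varies) holds a lime at the start, the other two are empty. Point: centre, on its axis, half-way up (21 mm above the worktop when standing); z up
- ramekin_c_center (a point): another white fluted round ramekin (open dish), 84 mm across outside, 42 mm high, about 130 g; inside it is about 64 mm across, with a flat floor 7 mm above the worktop and upright walls about 8 mm thick. The three are alike; one of the three (it varies) holds a lime at the start, the other two are empty. Point: centre, on its axis, half-way up (21 mm above the worktop when standing); z up
- lime_center (a point): green lime, 53 x 43 x 44 mm, loose inside one of the ramekins: that ramekin is the one whose centre is within about 10 mm of it horizontally. Point: its centre
- brush_center (a point): pastry brush with wooden handle and pale bristles, 218 mm long, 46 mm wide across the bristles, handle 20 mm wide, 12 mm thick all along, about 60 g; starts lying flat alone at the right end of the work. Point: middle of its length and thickness; x runs along its length, z up. The bristles are at its +x end, from x = +42 to +109 mm; the straight handle runs from x = -109 to +42 mm; it balances at about x = +11 mm
- order_bell_center (a point): order bell, a steel dome on a black base, 86 mm across, 68 mm high, a bystander. Point: on its axis, 34 mm above the worktop
- salt_shaker_center (a point): glass salt shaker with metal cap, 45 mm across, 86 mm high, a bystander. Point: on its axis, half-way up
- topping_rail: steel topping rail with four small pans, fixed at the back; origin: centre of its underside; front face 133 mm nearer the robot, 142 mm high, 402 mm wide along y. Above it a fixed plate shelf runs along the whole worktop: front edge 90 mm nearer the robot than this origin, underside 460 mm up (keep the wrist in front); a post of it stands 330 mm right and 40 mm nearer than this origin
- soup_kettle: black soup kettle, fixed at the back left, 240 mm across and about 200 mm high, its knob reaching 145 mm from the axis toward the robot, its lid raised at the back; origin at the centre of its underside. Does not move
Not all that is in view belongs to the job. Of the things that look like the part that bears lime_center, the smaller one is meant.

How it is judged (in metres and radians):
On the way:
1. the two empty ramekins stand with 18 to 68 mm between their rims, the lime still in the third (((horizontal distance between lime_center and ramekin_a_center below 0.03 m and horizontal distance between ramekin_b_center and ramekin_c_center between 0.102 and 0.152 m) or (horizontal distance between lime_center and ramekin_b_center below 0.03 m and horizontal distance between ramekin_a_center and ramekin_c_center between 0.102 and 0.152 m) or (horizontal distance between lime_center and ramekin_c_center below 0.03 m and horizontal distance between ramekin_a_center and ramekin_b_center between 0.102 and 0.152 m))), for 0.2 s.
At the end, for the whole second after the job is handed in: the brush lies at rest, level (0.12 rad), touching both empty ramekins, its middle within 110 mm of the centre of each; these stand upright with 18 to 68 mm between their rims; the lime is still in its ramekin, and it, the bell (25 mm) and the shaker (25 mm) are where they were (height (world z) of brush_center between 0.044 and 0.058 m and angle between brush_center's own z axis and vertical below 0.12 rad and linear speed of pastry_brush below 0.02 m/s and distance of each of order_bell_center, salt_shaker_center from where it was at the start of the episode below 0.025 m and distance of lime_center from where it was at the start of the episode below 0.03 m and ((horizontal distance between lime_center and ramekin_a_center below 0.03 m and horizontal distance between ramekin_b_center and ramekin_c_center between 0.102 and 0.152 m and contact force between pastry_brush and ramekin_b above 0.03 N and horizontal distance between brush_center and ramekin_b_center below 0.11 m and angle between each of ramekin_b_center, ramekin_c_center's own z axis and vertical below 0.1 rad and contact force between pastry_brush and ramekin_c above 0.03 N and horizontal distance between brush_center and ramekin_c_center below 0.11 m) or (horizontal distance between lime_center and ramekin_b_center below 0.03 m and horizontal distance between ramekin_a_center and ramekin_c_center between 0.102 and 0.152 m and contact force between pastry_brush and ramekin_a above 0.03 N and horizontal distance between brush_center and ramekin_a_center below 0.11 m and angle between each of ramekin_a_center, ramekin_c_center's own z axis and vertical below 0.1 rad and contact force between pastry_brush and ramekin_c above 0.03 N and horizontal distance between brush_center and ramekin_c_center below 0.11 m) or (horizontal distance between lime_center and ramekin_c_center below 0.03 m and horizontal distance between ramekin_a_center and ramekin_b_center between 0.102 and 0.152 m and contact force between pastry_brush and ramekin_a above 0.03 N and horizontal distance between brush_center and ramekin_a_center below 0.11 m and angle between each of ramekin_a_center, ramekin_b_center's own z axis and vertical below 0.1 rad and contact force between pastry_brush and ramekin_b above 0.03 N and horizontal distance between brush_center and ramekin_b_center below 0.11 m))).
It fails at once if a ramekin is lifted off the worktop or tipped instead of slid (height (world z) of any of ramekin_a_center, ramekin_b_center, ramekin_c_center above 0.033 m or angle between any of ramekin_a_center, ramekin_b_center, ramekin_c_center's own z axis and vertical above 0.35 rad).
It fails at once if the ramekin that holds the lime is shifted more than 20 mm ((horizontal distance between lime_center and ramekin_a_center below 0.035 m and distance of ramekin_a_center from where it was at the start of the episode above 0.02 m) or (horizontal distance between lime_center and ramekin_b_center below 0.035 m and distance of ramekin_b_center from where it was at the start of the episode above 0.02 m) or (horizontal distance between lime_center and ramekin_c_center below 0.035 m and distance of ramekin_c_center from where it was at the start of the episode above 0.02 m)).
It fails at once if the lime is moved more than 30 mm (distance of lime_center from where it was at the start of the episode above 0.03 m).
It fails at once if the order bell is shifted more than 25 mm or knocked over (distance of order_bell_center from where it was at the start of the episode above 0.025 m or angle between order_bell_center's own z axis and vertical above 0.4 rad).
It fails at once if the salt shaker is shifted more than 25 mm or knocked over (distance of salt_shaker_center from where it was at the start of the episode above 0.025 m or angle between salt_shaker_center's own z axis and vertical above 0.4 rad).
It also fails if it takes over 72 s, if anything falls off the work surface, if the arm or the gripper's body presses on something with over 40 N, if the wrist force passes 120 N, or if a joint passes its speed limit or range.

ROBOT

A 6-joint arm with a two-finger parallel gripper is mounted at the origin on a cart in front of the work surface, level with it; the furniture and walls round the work are solid. World frame = base frame: x ahead of the robot, y to its left, z up, the work surface at z = 0. Lengths are in m, angles in degrees, forces in N, time in s.
With the tool pointing down it reaches from about 0.25 to 0.725 m from the base axis. Payload 9.7 kg.
Tool frame: the origin (TCP) lies on the centre line of the jaws, within the pads' length; the fingertips stand 14 mm ahead of it and the grasp point (between the pads) lies 5 mm behind it; z points along the fingers, y is the line along which they close (so a half turn about z gives the same grasp; the last joint's range is limited). The gripper opens to 85 mm and grips with 20 to 120 N. Pads are 22 mm wide; open, the fingers measure 114 mm over their backs; the gripper's body (76 mm by 85 mm) begins 54 mm behind the grasp point. The pads swing forward as they close: fully open they stand 13 mm farther back than shut.
Start: joints at [-66.291, 4.979, 10.078, 95.1, 0, 90], TCP at [0.221, -0.504, 0.245] pointing down, gripper open.
Joint ranges: [-179.16, 179.16], [-48.56, 103.87], [-65.8, 70.77], [-126.05, 130.52], [-82.76, 87.17], [-180, 180]. Speed limits (degrees/s): [127.2, 127.2, 147.25, 180, 180, 180].

INTERFACE

Orientations are given as [roll, pitch, yaw] about the fixed x, y, z axes, in that order (R = Rz(yaw) Ry(pitch) Rx(roll)).
In Python, from workcell import bot, camera, get_calibration, ticket gives the robot as it stands. The module is installed in compiled form; this text tells all that it offers.
- The arm moves only by the tool send_rows, never from a script. Its arguments are lists of equal length, an entry for each row: "linear": the shift along the tool's x, y, z in m, a list of three; "twist": the turn, a rotation vector about the tool's x, y, z in units of 10 degrees (1.0 is 10 degrees), a list of three; "gripper": the opening in per cent of the stroke, from 0 (shut) to 100 (fully open). In form: {"linear": [[x, y, z], ...], "twist": [[wx, wy, wz], ...], "gripper": [gripper, ...]}. A call has 1 to 8 rows; each row shifts and turns the commanded pose from where the row before left it, along the tool's axes as they then stand; what a row does not reach is not made up. A row lasts 1/8 s, in which the tool goes at most 62.5 mm and 10.7 degrees, less where a joint would pass 70% of its speed; a pose out of reach is approached as far as the arm can. A call with a gripper value outside its range is refused whole. The fingers move at their own pace and stop on an object; "grip_force" is the grip in N (left out, the last holds). Time passes only in rows, so rows that do not move let the fingers close. It gives the time, the measured TCP pose, the force, the opening and the grip force at its end, in the units of the state.
- bot.get_obs(): the state, without advancing time (a new reading comes with each control period).
- camera(name): name is "side" or "top" or "wrist"; returns the picture (480x640x3 uint8, red, green, blue); there is no depth.
- get_calibration(name): a dict with "fx", "fy", "cx", "cy" (pixels), "origin" and "orientation" of the camera in the world; the wrist camera has in their place "hand_eye" (4x4, takes a point from camera to tool coordinates, whose origin is the TCP and whose axes are the flange's). Camera axes: x right, y down, z forward; pixel columns grow to the right and rows downward; lengths in m; the calibration is good to about 2 mm. A picture is of the moment at which its call begins: read the wrist's pose just before it. get_calibration takes no time and is no camera call.
- ticket.job_done(): hands the job in; it is judged then, once.
The state is a dict: "time": time; "q": joint angles; "qd": joint speeds; "joint_efforts": joint torques, N m; "ee_pos": TCP position; "tcp_rot": TCP orientation; "wrist_force": force on the tool from outside, world axes, zero at the start; "torque": the same for the moment, N m; "opening": finger opening in m; "grasp_force": force on a finger pad.
Only numpy, scipy, OpenCV 4.12 (cv2) and the standard library are available. Lean on these libraries where they do the work, as an engineer would, in place of code of your own. Each camera call takes 0.05 s, during which the arm holds its last target. There are 200 camera calls.

## Working session

There is one attempt and no reset: what is moved stays moved. The work goes in short steps, Python scripts to look and compute and a tool call to move; the robot and the scene stay as the last step left them, time stands still between calls to the robot, and variables do not carry over. Pictures are saved under pics/ and viewed, at most 13 in all, crops included, and the job is handed in when it is done.

Besides the shell and the picture viewer there is one more tool, called after ">>>" as name(argument=value, ...) on one line, values as JSON. send_rows: Moves the arm, as the interface text tells. Its arguments: {"type":"object","properties":{"linear":{"type":"array"},"twist":{"type":"array"},"gripper":{"type":"array"},"grip_force":{"type":"number"}},"required":["linear","twist","gripper"]}

```bash
mkdir -p pics; python3 - <<'E'
from workcell import bot,camera,get_calibration
import cv2
o=bot.get_obs();print(o)
for n in ("top","side"):
    print(n,get_calibration(n)); cv2.imwrite(f"pics/{n}0.png",camera(n)[:,:,::-1])
print(get_calibration("wrist"))
E
```

```text
{'time': 0.0, 'q': array([-6.62925310e+01,  5.00890838e+00,  1.00327970e+01,  9.51012312e+01,
        1.34206049e-03,  9.00001860e+01]), 'qd': array([ 0.08346135,  0.13961878,  0.03560637, -0.00762079, -0.03576823,
       -0.03606284]), 'joint_efforts': array([-1.02534937e-03, -5.20385206e+01,  4.64804649e+01,  1.61666167e-02,
       -2.30821379e-04,  2.33772357e-05]), 'ee_pos': array([ 0.22104792, -0.50336714,  0.24458927]), 'tcp_rot': array([-1.79922657e+02, -1.34180823e-03,  2.37072812e+01]), 'wrist_force': array([-0.55392654,  0.91635578,  0.46623654]), 'torque': array([ 0.00870716, -0.05474978,  0.01112472]), 'grasp_force': 0.0, 'opening': 0.08547930805647345}
top {'fx': 520.6842834939692, 'fy': 520.6842834939692, 'cx': 316.6289601845249, 'cy': 233.63104203363548, 'origin': array([ 2.85768871e-01, -4.68531546e-04,  1.40107127e+00]), 'orientation': array([-1.67512901e+02, -6.22556002e-02, -9.41587966e+01])}
side {'fx': 456.3432771272641, 'fy': 456.3432771272641, 'cx': 324.3701196509172, 'cy': 235.35773214781497, 'origin': array([ 0.37012031, -1.08962949,  0.75598759]), 'orientation': array([-122.45946666,   -1.31303037,   -9.04025948])}
{'fx': 390.92479921752897, 'fy': 390.92479921752897, 'cx': 314.9279254011992, 'cy': 239.22762168670525, 'hand_eye': array([[ 2.65873574e-04, -9.50517255e-01, -3.10671657e-01,
         7.88103066e-02],
       [ 9.99999516e-01,  5.47070733e-04, -8.17991346e-04,
        -3.71531613e-04],
       [ 9.47474260e-04, -3.10671289e-01,  9.50516940e-01,
        -1.29131327e-01],
       [ 0.00000000e+00,  0.00000000e+00,  0.00000000e+00,
         1.00000000e+00]])}
```

View pics/top0.png

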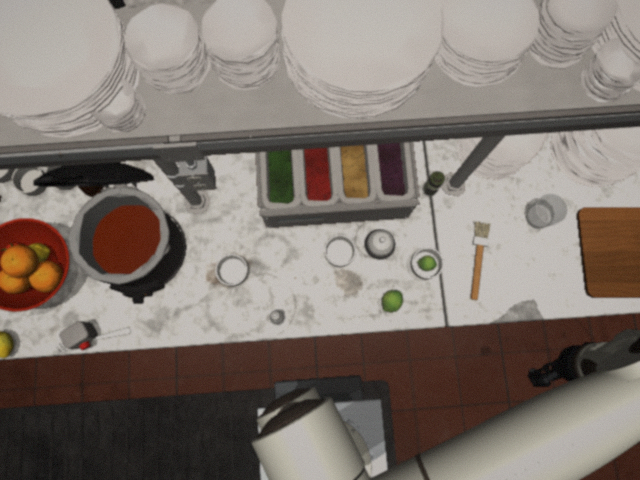

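View pics/side0.png

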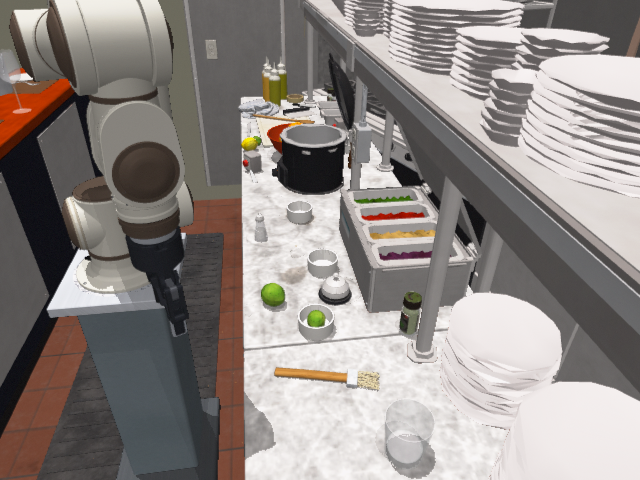

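The top view shows two empty ramekins, at (233,271) and (339,252). There are two limes: one at (427,263) inside the ramekin at (426,264), and a larger loose one at (392,300). The one in the ramekin is the smaller, so it is the one meant. The bell is at (380,243), the shaker at (277,317), and the brush runs from (482,222) to (476,298) with the bristles at the back. I'll check this in an enlarged crop and compute positions.

```bash
cat > h.py <<'E'
import numpy as np,cv2
from scipy.spatial.transform import Rotation as R
from workcell import bot,camera,get_calibration
def cam(n):
    c=get_calibration(n)
    if n!="wrist": return c,R.from_euler('xyz',c['orientation'],degrees=True).as_matrix(),np.array(c['origin'])
    o=bot.get_obs();T=R.from_euler('xyz',o['tcp_rot'],degrees=True).as_matrix();H=c['hand_eye']
    return c,T@H[:3,:3],o['ee_pos']+T@H[:3,3]
def ray(k,u,v,z):
    c,M,p=k;d=M@np.array([(u-c['cx'])/c['fx'],(v-c['cy'])/c['fy'],1]);return p+d*(z-p[2])/d[2]
def proj(k,P):
    c,M,p=k;q=M.T@(np.array(P)-p);return [c['fx']*q[0]/q[2]+c['cx'],c['fy']*q[1]/q[2]+c['cy']]
E
python3 - <<'E'
from h import *
k=cam("top")
for n,u,v,z in [("rL",233,270.5,.042),("rM",339,251.5,.042),("rLime",426,264,.042),("lime",427.5,263,.03),("decoy",392,300,.028),("bell",380,243,.034),("shaker",277,316.5,.043),("brbr",482.5,222,.012),("brh",475,299,.012),("railfrontL",264,224,0),("railR",418,216,0),("knob",136,303,0.1),("edge",300,340,0)]:
    print(n,ray(k,u,v,z).round(3))
im=cv2.imread("pics/top0.png")[200:340,200:500]
cv2.imwrite("pics/crop0.png",cv2.resize(im,(750,350),interpolation=cv2.INTER_CUBIC))
E
```

```text
rL [0.503 0.203 0.042]
rM [ 0.533 -0.079  0.042]
rLime [ 0.483 -0.306  0.042]
lime [ 0.487 -0.313  0.03 ]
decoy [ 0.397 -0.209  0.028]
bell [ 0.55  -0.191  0.034]
shaker [0.375 0.094 0.043]
brbr [ 0.592 -0.481  0.012]
brh [ 0.384 -0.431  0.012]
railfrontL [0.633 0.119 0.   ]
railR [ 0.625 -0.309  0.   ]
knob [0.429 0.438 0.1  ]
edge [0.312 0.04  0.   ]
```

View pics/crop0.png

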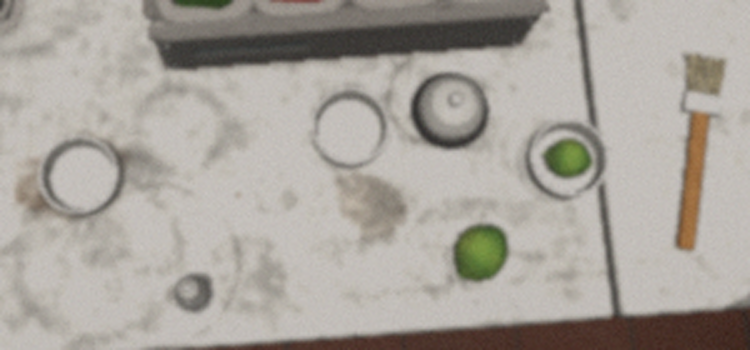

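The crop agrees with that reading: the small lime is in the right-hand ramekin and the larger loose one is the decoy. Next I move above the left empty ramekin.

>>> send_rows(linear=[[0.0417,-0.041,0],[0.0417,-0.041,0],[0.0417,-0.041,0],[0.0417,-0.041,0],[0.0417,-0.041,0],[0.0417,-0.041,0],[0.0417,-0.041,0],[0.0417,-0.041,0]], twist=[[0,0,0],[0,0,0],[0,0,0],[0,0,0],[0,0,0],[0,0,0],[0,0,0],[0,0,0]], gripper=[0,0,0,0,0,0,0,0])

```text
time: 1.1
ee_pos: [0.395, -0.0673, 0.2452]
tcp_rot: [180.0, -0.0, 23.7]
wrist_force: [0.6, -1.0, 0.3]
opening: 0.0003
grasp_force: 0.0
```

>>> send_rows(linear=[[0.0417,-0.041,0],[0.0417,-0.041,0],[0.0417,-0.041,0],[0.0417,-0.041,0],[0.0417,-0.041,0],[0,0,0],[0,0,0]], twist=[[0,0,0.6],[0,0,0.6],[0,0,0.6],[0,0,0],[0,0,0],[0,0,0],[0,0,0]], gripper=[0,0,0,0,0,0,0])

```text
time: 1.98
ee_pos: [0.5562, 0.1182, 0.2466]
tcp_rot: [-177.4, 0.1, 10.8]
wrist_force: [0.5, -0.8, 1.0]
opening: -0.0003
grasp_force: 0.0
```

```bash
python3 - <<'E'
from h import *
o=bot.get_obs();print(o['q'].round(1),o['ee_pos'],o['tcp_rot'])
k=cam("wrist");im=camera("wrist")[:,:,::-1].copy();cv2.imwrite("pics/w1.png",im)
print(proj(k,[.503,.203,.042]))
E
```

```text
[ 10.8   7.7  13.2  95.6   2.6 179.9] [0.55618466 0.11821725 0.24661856] [-1.77414415e+02  1.18162984e-01  1.08237586e+01]
[np.float64(223.45473530315473), np.float64(243.51467432398152)]
```

View pics/w1.png

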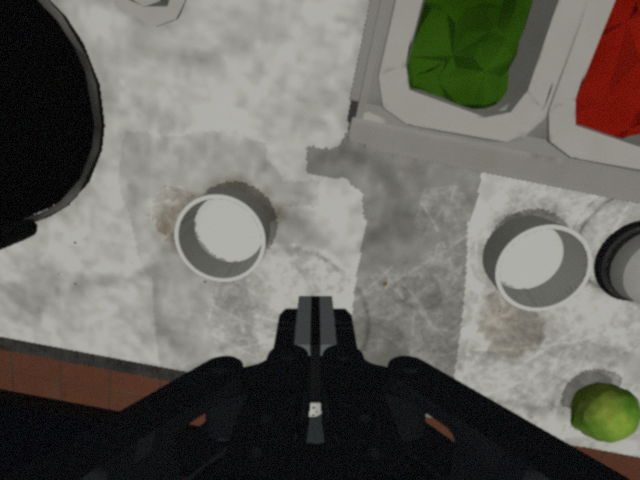

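The wrist view shows the left ramekin with its rim at about (220,237), the right empty one at about (543,267), and the decoy lime at (605,412). Joint 6 reached its limit, so I need yaw ≥ q1. I'll turn the other way, to about yaw 96.

```bash
python3 - <<'E'
from h import *
k=cam("wrist")
L=ray(k,220,237,.042);M=ray(k,543,267,.042);print(L,M)
M=(M+[.533,-.079,.042])/2;L=(L+[.503,.203,.042])/2
print(L,M,np.linalg.norm(L-M),np.degrees(np.arctan2(*(L-M)[1::-1])))
print(proj(k,M),proj(k,[M[0],M[1]+.042,.042]))
o=bot.get_obs();print(o['ee_pos'],o['tcp_rot'],o['q'])
T=R.from_euler('xyz',o['tcp_rot'],degrees=True);G=R.from_euler('xyz',[180,0,96],degrees=True)
print((T.inv()*G).as_rotvec(degrees=True)/10)
E
```

```text
[0.5084203  0.20671925 0.042     ] [ 0.5394737  -0.08361975  0.042     ]
[0.50571015 0.20485962 0.042     ] [ 0.53623685 -0.08130987  0.042     ] 0.28779308576913115 96.08891511085804
[np.float64(539.1656816580329), np.float64(269.7801625683696)] [np.float64(493.6437536478209), np.float64(260.8368864009047)]
[0.55599179 0.11793593 0.24717516] [-1.77417010e+02  6.46208952e-02  1.08017911e+01] [ 10.74472516   7.63200204  13.15014438  95.58533757   2.58292414
 179.94287608]
[-0.21365422 -0.1868178  -8.51840718]
```

>>> send_rows(linear=[[0,0,0],[0,0,0],[0,0,0],[0,0,0],[0,0,0],[0,0,0],[0,0,0],[0,0,0]], twist=[[-0.0267,-0.0234,-1.06],[-0.0267,-0.0234,-1.06],[-0.0267,-0.0234,-1.06],[-0.0267,-0.0234,-1.06],[-0.0267,-0.0234,-1.06],[-0.0267,-0.0234,-1.06],[-0.0267,-0.0234,-1.06],[-0.0267,-0.0234,-1.06]], gripper=[18,18,18,18,18,18,18,18])

```text
time: 3.02
ee_pos: [0.5558, 0.1176, 0.2482]
tcp_rot: [179.9, 0.0, 95.9]
wrist_force: [1.0, 0.9, 0.3]
opening: 0.0157
grasp_force: 0.0
```

>>> send_rows(linear=[[0,0,0],[0,0,0]], twist=[[0,0,0],[0,0,0]], gripper=[18,18])

```text
time: 3.28
ee_pos: [0.5562, 0.118, 0.2477]
tcp_rot: [179.9, -0.0, 95.4]
wrist_force: [-0.2, -0.0, 0.4]
opening: 0.0151
grasp_force: 0.0
```

```bash
cat > go.py <<'E'
import sys
from h import *
a=[float(x) for x in sys.argv[1:]]  # x y z yaw
o=bot.get_obs();T=R.from_euler('xyz',o['tcp_rot'],degrees=True);G=R.from_euler('xyz',[180,0,a[3]],degrees=True)
print("t",o['time'],o['q'].round(1),o['ee_pos'].round(4),o['tcp_rot'].round(2),o['wrist_force'].round(1))
print("lin",T.inv().apply(np.array(a[:3])-o['ee_pos']).round(4),"twist",((T.inv()*G).as_rotvec(degrees=True)/10).round(3))
E
python3 go.py .5057 .2049 .245 96
```

```text
t 3.275 [12.   7.6 13.2 95.5  0.  96.6] [0.5562 0.118  0.2477] [ 1.7994e+02 -2.0000e-02  9.5380e+01] [-0.2 -0.   0.4]
lin [ 0.0913 -0.0421  0.0027] twist [ 0.006 -0.002 -0.062]
```

>>> send_rows(linear=[[0.0457,-0.021,0],[0.0457,-0.021,0],[0,0,0.06],[0,0,0.06],[0,0,0],[0,0,0],[0,0,0]], twist=[[0,0,-0.06],[0,0,0],[0,0,0],[0,0,0],[0,0,0],[0,0,0],[0,0,0]], gripper=[18,18,18,18,18,18,18])

```text
time: 4.15
ee_pos: [0.507, 0.2053, 0.1305]
tcp_rot: [179.7, -0.1, 96.2]
wrist_force: [-0.0, -0.1, -0.4]
opening: 0.0153
grasp_force: 0.0
```

```bash
python3 go.py .5057 .2049 .028 96; python3 - <<'E'
from h import *
k=cam("wrist");im=camera("wrist")[:,:,::-1].copy()
L=[.5057,.2049]
for z,r in((.042,.042),(.042,.033)):
    pts=[proj(k,[L[0]+r*np.cos(a),L[1]+r*np.sin(a),z]) for a in np.linspace(0,6.3,40)]
    cv2.polylines(im,[np.int32(pts)],True,(0,0,255),1)
cv2.imwrite("pics/w2.png",im)
E
```

```text
t 4.15 [ 22.    3.5  -4.1  82.    0.  105.9] [0.507  0.2053 0.1305] [ 1.7972e+02 -8.0000e-02  9.6180e+01] [-0.  -0.1 -0.4]
lin [-0.0004 -0.0018  0.1025] twist [ 0.028 -0.008  0.018]
```

View pics/w2.png

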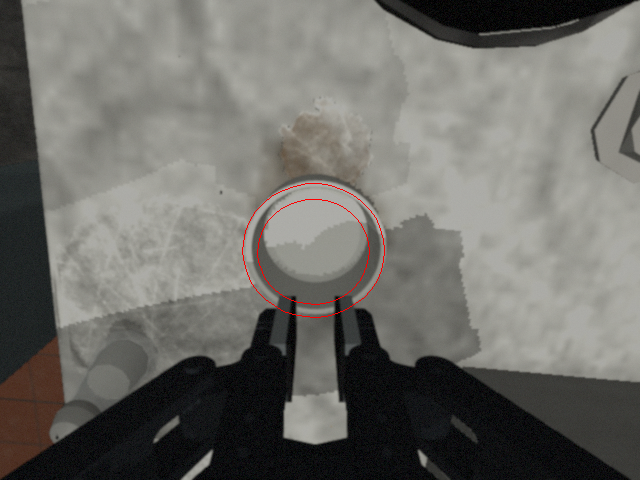

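The drawn rim circles match the ramekin within about 3 mm, with the real centre near (318,247) px. I'll descend into it.

>>> send_rows(linear=[[0,0,0.04],[0,0,0.03],[0,0,0.02],[0,0,0.0125],[0,0,0],[0,0,0]], twist=[[0,0,0],[0,0,0],[0,0,0],[0,0,0],[0,0,0],[0,0,0]], gripper=[18,18,18,18,18,18])

```text
time: 4.95
ee_pos: [0.5061, 0.2051, 0.026]
tcp_rot: [179.9, -0.0, 96.2]
wrist_force: [1.2, 0.1, 0.1]
opening: 0.0153
grasp_force: 0.0
```

>>> send_rows(linear=[[-0.006,0,0],[-0.01,0,0],[-0.012,0,0],[-0.012,0,0],[-0.012,0,0],[-0.012,0,0],[-0.012,0,0],[-0.012,0,0]], twist=[[0,0,0],[0,0,0],[0,0,0],[0,0,0],[0,0,0],[0,0,0],[0,0,0],[0,0,0]], gripper=[18,18,18,18,18,18,18,18])

```text
time: 5.95
ee_pos: [0.515, 0.1167, 0.0247]
tcp_rot: [180.0, -0.0, 96.2]
wrist_force: [-0.4, 3.1, 1.8]
opening: 0.0156
grasp_force: 1.1
```

```bash
python3 go.py .525 .030 .028 96; python3 - <<'E'
from h import *
k=cam("top");im=camera("top")[200:340,200:500,::-1];cv2.imwrite("pics/t2.png",cv2.resize(im,(750,350),interpolation=cv2.INTER_CUBIC))
E
```

```text
t 5.95 [ 12.8   3.7 -15.8  70.5   0.   96.5] [0.515  0.1167 0.0247] [ 1.7998e+02 -1.0000e-02  9.6240e+01] [-0.4  3.1  1.8]
lin [-0.0872  0.0005 -0.0033] twist [ 0.002 -0.001  0.024]
```

View pics/t2.png

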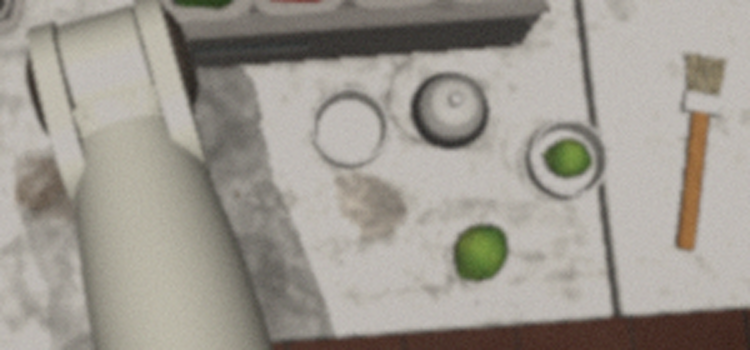

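The arm hides the left ramekin, but the 3 N drag force shows it is being pushed. Everything else is where it was. Continuing.

>>> send_rows(linear=[[-0.012,0,-0.003],[-0.012,0,0],[-0.012,0,0],[-0.012,0,0],[-0.012,0,0],[-0.012,0,0],[-0.009,0,0],[-0.005,0,0]], twist=[[0,0,0],[0,0,0],[0,0,0],[0,0,0],[0,0,0],[0,0,0],[0,0,0],[0,0,0]], gripper=[18,18,18,18,18,18,18,18])

```text
time: 7.0
ee_pos: [0.5244, 0.0314, 0.0276]
tcp_rot: [180.0, -0.0, 96.2]
wrist_force: [-1.1, 0.5, 0.8]
opening: 0.0154
grasp_force: 0.8
```

>>> send_rows(linear=[[0,0,0],[0.006,0,0],[0.006,0,0],[0,0,-0.03],[0,0,-0.06],[0,0,-0.06],[0.05,0,-0.04],[0,0,0]], twist=[[0,0,0],[0,0,0],[0,0,0],[0,0,0],[0,0,0],[0,0,0],[0,0,0],[0,0,0]], gripper=[18,18,18,18,18,18,18,18])

```text
time: 8.0
ee_pos: [0.5184, 0.0952, 0.2202]
tcp_rot: [179.7, -0.1, 96.4]
wrist_force: [-0.5, 0.5, -0.1]
opening: 0.0157
grasp_force: 0.0
```

```bash
python3 go.py .525 .030 .2 96; python3 - <<'E'
from h import *
k=cam("wrist");im=camera("wrist")[:,:,::-1].copy()
for L in ([.524,.042],[.537,-.081]):
    pts=[proj(k,[L[0]+.042*np.cos(a),L[1]+.042*np.sin(a),.042]) for a in np.linspace(0,6.3,40)]
    cv2.polylines(im,[np.int32(pts)],True,(0,0,255),1); print(proj(k,L+[.042]))
cv2.imwrite("pics/w3.png",im)
E
```

```text
t 8.0 [10.4  1.   3.2 91.8  0.  94. ] [0.5184 0.0952 0.2202] [ 1.7967e+02 -5.0000e-02  9.6420e+01] [-0.5  0.5 -0.1]
lin [-0.0655 -0.0008  0.0201] twist [ 0.033 -0.006  0.042]
[np.float64(314.5088155257291), np.float64(276.41630738967643)]
[np.float64(313.63315814092937), np.float64(396.4082164583738)]
```

View pics/w3.png

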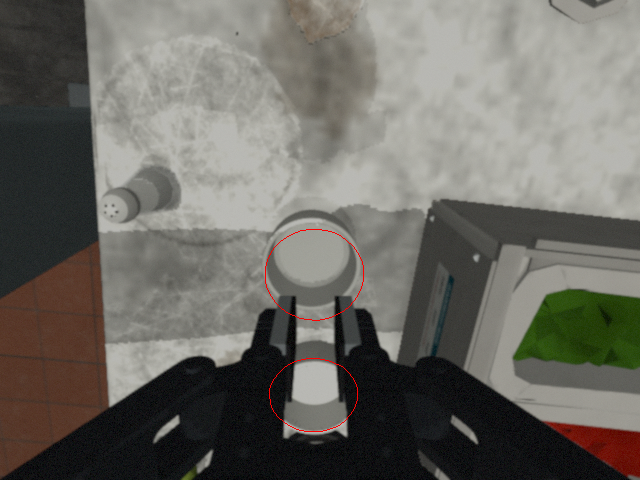

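The drawn circle for the moved ramekin sits about 14 px low; the actual rim is near (314,262), so it lies about 1 cm further left than intended. I'll clear the arm toward the brush and measure from the top camera.

>>> send_rows(linear=[[-0.0548,-0.008,-0.015],[-0.0548,-0.008,-0.015],[-0.0548,-0.008,0],[-0.0548,-0.008,0],[-0.0548,-0.008,0],[-0.0548,-0.008,0],[-0.0548,-0.008,0],[-0.0548,-0.008,0]], twist=[[0,0,0],[0,0,0],[0,0,0],[0,0,0],[0,0,0],[0,0,0],[0,0,0],[0,0,0]], gripper=[18,18,18,18,18,18,18,18])

```text
time: 9.05
ee_pos: [0.5007, -0.3524, 0.2449]
tcp_rot: [-179.9, -0.1, 96.2]
wrist_force: [1.7, 0.1, 0.1]
opening: 0.0157
grasp_force: 0.0
```

```bash
python3 - <<'E'
from h import *
k=cam("top");im=camera("top")[:,:,::-1]
x0,y0=250,210;c=cv2.resize(im[y0:y0+100,x0:x0+150],None,fx=5,fy=5,interpolation=cv2.INTER_CUBIC)
for L,col in (([.524,.042],(0,0,255)),([.524,.054],(0,160,0)),([.537,-.081],(255,0,0))):
    pts=[(np.array(proj(k,[L[0]+.042*np.cos(a),L[1]+.042*np.sin(a),.042]))-[x0,y0])*5+2 for a in np.linspace(0,6.3,40)]
    cv2.polylines(c,[np.int32(pts)],True,col,1)
cv2.imwrite("pics/t3.png",c)
E
python3 go.py .499 -.459 .25 -13.5
```

```text
t 9.1 [-35.6  14.3  20.5  96.3  -0.1  48.4] [ 0.4998 -0.3578  0.2435] [-179.83    0.     96.03] [-4.  -1.1 -2.7]
lin [-0.1005 -0.0114 -0.0065] twist [-0.011  0.016 10.953]
```

View pics/t3.png

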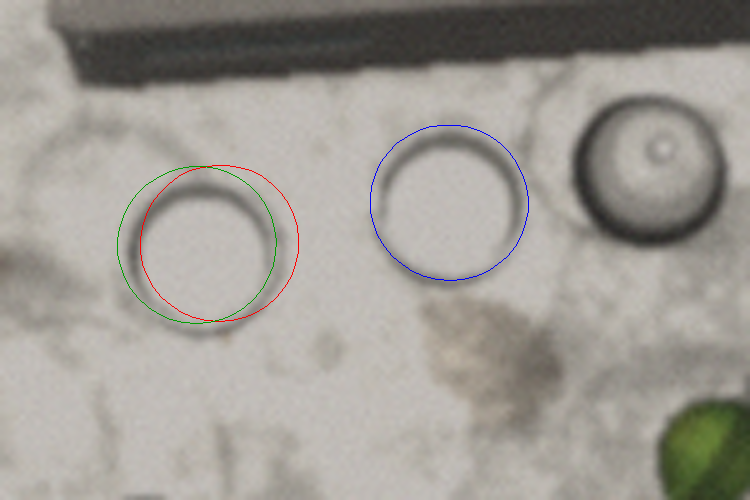

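From the top, the rims are centred at about (205,260) and (449,207) in the crop. That puts the ramekin centres near (0.515, 0.050) and (0.535, −0.081), 0.132 m apart, so the gap of about 48 mm is well inside the range. On to the brush.

>>> send_rows(linear=[[-0.05,-0.0057,0],[-0.05,-0.0057,0],[0,0,0],[0,0,0],[0,0,0],[0,0,0],[0,0,0],[0,0,0]], twist=[[0,0,0],[0,0,1.05],[0,0,1.05],[0,0,1.05],[0,0,1.05],[0,0,1.05],[0,0,1.05],[0,0,1.05]], gripper=[50,50,50,50,50,50,50,50])

```text
time: 10.1
ee_pos: [0.5006, -0.4511, 0.2447]
tcp_rot: [-179.9, 0.1, 22.4]
wrist_force: [0.1, 1.4, -0.1]
opening: 0.0424
grasp_force: 0.0
```

>>> send_rows(linear=[[0,0,0],[0,0,0],[0,0,0],[0,0,0.05],[0,0,0.05],[0,0,0],[0,0,0]], twist=[[0,0,1.05],[0,0,1.05],[0,0,1.05],[0,0,0.45],[0,0,0],[0,0,0],[0,0,0]], gripper=[50,50,50,50,50,50,50])

```text
time: 10.98
ee_pos: [0.5013, -0.4514, 0.1482]
tcp_rot: [180.0, -0.1, -13.3]
wrist_force: [-0.2, -0.5, 1.1]
opening: 0.0426
grasp_force: 0.0
```

```bash
python3 go.py .499 -.459 .016 -13.5; python3 - <<'E'
from h import *
k=cam("wrist");im=camera("wrist")[:,:,::-1].copy()
c=np.array([.488,-.456]);a=np.radians(-13.5);X=np.array([np.cos(a),np.sin(a)]);Y=np.array([-X[1],X[0]])
pts=[proj(k,[*(c+X*x+Y*y),.012]) for x,y in((-.109,-.01),(.042,-.01),(.042,-.023),(.109,-.023),(.109,.023),(.042,.023),(.042,.01),(-.109,.01))]
cv2.polylines(im,[np.int32(pts)],True,(0,0,255),1)
cv2.imwrite("pics/w4.png",im)
E
```

```text
t 10.975 [-42.   21.5  19.   87.4   0.  151.3] [ 0.5013 -0.4514  0.1482] [ 1.7997e+02 -7.0000e-02 -1.3270e+01] [-0.2 -0.5  1.1]
lin [-0.0007  0.0078  0.1322] twist [ 0.003 -0.007  0.023]
```

View pics/w4.png

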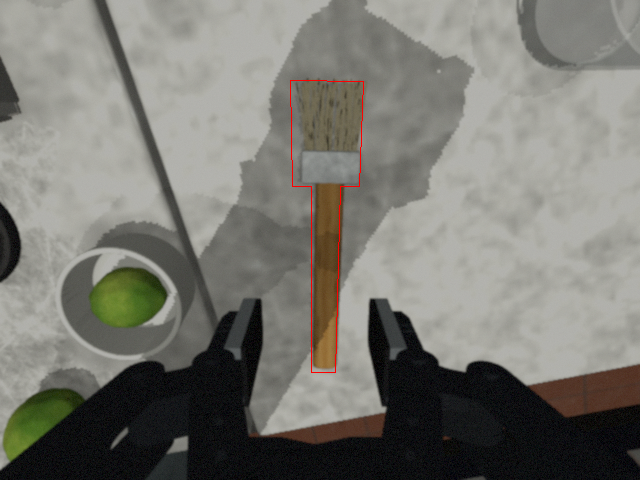

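The outline matches the brush within 2–3 px (handle centre at about (327,275), bristles at (328,115)). I'll descend and grasp it.

>>> send_rows(linear=[[-0.001,0.0095,0.04],[0,0,0.04],[0,0,0.03],[0,0,0.015],[0,0,0.005],[0,0,0],[0,0,0]], twist=[[0,0,0.02],[0,0,0],[0,0,0],[0,0,0],[0,0,0],[0,0,0],[0,0,0]], gripper=[50,50,50,50,50,50,50])

```text
time: 11.9
ee_pos: [0.4987, -0.4606, 0.0182]
tcp_rot: [180.0, -0.1, -13.5]
wrist_force: [-0.3, -0.3, 0.2]
opening: 0.0429
grasp_force: 0.0
```

>>> send_rows(linear=[[0,0,0],[0,0,0],[0,0,0],[0,0,0],[0,0,0],[0,0,0]], twist=[[0,0,0],[0,0,0],[0,0,0],[0,0,0],[0,0,0],[0,0,0]], gripper=[0,0,0,0,0,0], grip_force=30)

```text
time: 12.65
ee_pos: [0.4984, -0.4603, 0.0175]
tcp_rot: [180.0, -0.1, -13.5]
wrist_force: [0.0, 0.9, 5.6]
opening: 0.019
grasp_force: 30.4
```

>>> send_rows(linear=[[0,0,-0.02],[0,0,-0.05],[0,0,-0.06],[0,0,-0.06],[0,0,-0.01],[0,0,0]], twist=[[0,0,0],[0,0,0],[0,0,0],[0,0,0],[0,0,0],[0,0,0]], gripper=[0,0,0,0,0,0])

```text
time: 13.4
ee_pos: [0.4982, -0.4602, 0.2175]
tcp_rot: [180.0, -0.1, -13.5]
wrist_force: [-0.2, -0.0, -0.4]
opening: 0.0188
grasp_force: 29.7
```

>>> send_rows(linear=[[-0.0105,-0.0568,0],[-0.0105,-0.0568,0],[-0.0105,-0.0568,0],[-0.0105,-0.0568,0],[-0.0105,-0.0568,0],[-0.0105,-0.0568,0],[-0.0105,-0.0568,0],[-0.0105,-0.0568,0]], twist=[[0,0,0],[0,0,0],[0,0,0],[0,0,0],[0,0,0],[0,0,0],[0,0,0],[0,0,0]], gripper=[0,0,0,0,0,0,0,0])

```text
time: 14.4
ee_pos: [0.507, -0.0594, 0.216]
tcp_rot: [-177.3, 0.2, -8.1]
wrist_force: [0.1, -1.5, -1.0]
opening: 0.0188
grasp_force: 29.8
```

>>> send_rows(linear=[[0,0,0],[0,0,0],[0,0,0],[0,0,0],[0,0,0],[0,0,0],[0,0,0],[0,0,0]], twist=[[0,0,-1.02],[0,0,-1.02],[0,0,-1.02],[0,0,-1.02],[0,0,-1.02],[0,0,-1.02],[0,0,-1.02],[0,0,-1.02]], gripper=[0,0,0,0,0,0,0,0])

```text
time: 15.4
ee_pos: [0.5072, -0.0609, 0.216]
tcp_rot: [-179.4, -2.6, 73.7]
wrist_force: [-0.5, 0.1, -0.7]
opening: 0.0191
grasp_force: 29.8
```

>>> send_rows(linear=[[0,0,0],[0,0,0],[0,0,0],[0,0,0],[0,0,0]], twist=[[0,0,-1.02],[0,0,-1.02],[0,0,-1.02],[0,0,0],[0,0,0]], gripper=[0,0,0,0,0])

```text
time: 16.02
ee_pos: [0.5077, -0.061, 0.2173]
tcp_rot: [179.1, -2.6, 103.8]
wrist_force: [0.5, 0.2, -1.1]
opening: 0.0191
grasp_force: 29.8
```

```bash
python3 go.py .5225 .001 .0600 98.7; python3 - <<'E'
from h import *
k=cam("wrist");im=camera("wrist")[:,:,::-1].copy()
for L in ([.515,.050],[.535,-.081]):
    pts=[proj(k,[L[0]+.042*np.cos(a),L[1]+.042*np.sin(a),.042]) for a in np.linspace(0,6.3,40)]
    cv2.polylines(im,[np.int32(pts)],True,(0,0,255),1)
cv2.imwrite("pics/w5.png",im)
E
```

```text
t 16.025 [-8.3 -0.7  1.1 91.9  2.7 68. ] [ 0.5077 -0.061   0.2173] [179.11  -2.57 103.77] [ 0.5  0.2 -1.1]
lin [0.0495 0.0267 0.1601] twist [ 0.078 -0.26   0.505]
```

View pics/w5.png

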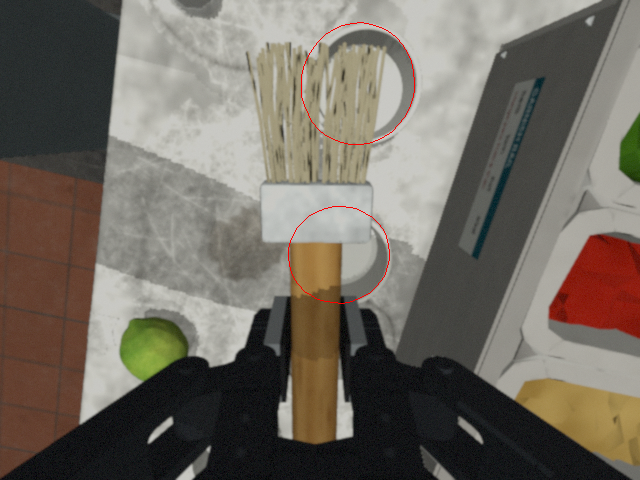

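The brush hangs straight in the jaws, and the rim circles match both ramekins within a few px. The wrist limit left a small tilt, which I'll correct before lowering.

>>> send_rows(linear=[[0.025,0.0135,0.01],[0.0245,0.013,0.01],[0,0,0],[0,0,0]], twist=[[0,0,0],[0.078,-0.26,0.505],[0,0,0],[0,0,0]], gripper=[0,0,0,0])

```text
time: 16.58
ee_pos: [0.5218, -0.0058, 0.201]
tcp_rot: [179.9, 0.0, 98.9]
wrist_force: [-0.6, 0.5, -0.0]
opening: 0.0191
grasp_force: 29.8
```

```bash
python3 go.py .5235 .001 .0600 98.7
```

```text
t 16.575 [-0.6  0.3  0.3 89.9  0.  80.4] [ 0.5218 -0.0058  0.201 ] [1.7991e+02 1.0000e-02 9.8940e+01] [-0.6  0.5 -0. ]
lin [0.0065 0.0025 0.141 ] twist [0.009 0.001 0.024]
```

>>> send_rows(linear=[[0.0065,0.0025,0.03],[0,0,0.05],[0,0,0.04],[0,0,0.01],[0,0,0.004],[0,0,0],[0,0,0]], twist=[[0,0,0.02],[0,0,0],[0,0,0],[0,0,0],[0,0,0],[0,0,0],[0,0,0]], gripper=[0,0,0,0,0,0,0])

```text
time: 17.45
ee_pos: [0.5245, 0.001, 0.0684]
tcp_rot: [179.8, 0.0, 98.7]
wrist_force: [0.2, -0.4, -0.9]
opening: 0.019
grasp_force: 29.8
```

>>> send_rows(linear=[[0,0,0.003],[0,0,0.002],[0,0,0.002],[0,0,0.001],[0,0,0],[0,0,0]], twist=[[0,0,0],[0,0,0],[0,0,0],[0,0,0],[0,0,0],[0,0,0]], gripper=[0,0,0,0,0,0])

```text
time: 18.2
ee_pos: [0.5237, 0.0011, 0.059]
tcp_rot: [179.9, 0.0, 98.7]
wrist_force: [-0.5, 0.8, 0.8]
opening: 0.019
grasp_force: 29.9
```

>>> send_rows(linear=[[0,0,0],[0,0,0],[0,0,0],[0,0,0],[0,0,-0.01],[0,0,-0.04],[0,0,-0.06],[0,0,-0.06]], twist=[[0,0,0],[0,0,0],[0,0,0],[0,0,0],[0,0,0],[0,0,0],[0,0,0],[0,0,0]], gripper=[25,35,45,50,50,50,50,50])

```text
time: 19.2
ee_pos: [0.523, 0.0011, 0.2315]
tcp_rot: [179.9, 0.0, 98.7]
wrist_force: [0.6, 0.6, -0.6]
opening: 0.0426
grasp_force: 0.0
```

>>> send_rows(linear=[[-0.055,0,0],[-0.055,0,0],[-0.055,0,0],[-0.055,0,0],[-0.055,0,0],[-0.055,0,0],[-0.055,0,0],[0,0,0]], twist=[[0,0,0],[0,0,0],[0,0,0],[0,0,0],[0,0,0],[0,0,0],[0,0,0],[0,0,0]], gripper=[50,50,50,50,50,50,50,50])

```text
time: 20.2
ee_pos: [0.5812, -0.383, 0.2272]
tcp_rot: [-180.0, -0.0, 98.5]
wrist_force: [0.6, 0.1, -0.4]
opening: 0.0431
grasp_force: 0.0
```

```bash
python3 - <<'E'
from h import *
im=camera("top")[:,:,::-1];s=camera("side")[:,:,::-1]
a=cv2.resize(im[210:340,240:440],(600,390),interpolation=cv2.INTER_CUBIC);b=cv2.resize(s[190:340,240:380],(364,390),interpolation=cv2.INTER_CUBIC)
cv2.imwrite("pics/end.png",cv2.resize(np.hstack([a,b]),(796,322)))
E
```

```text
(no output)
```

View pics/end.png

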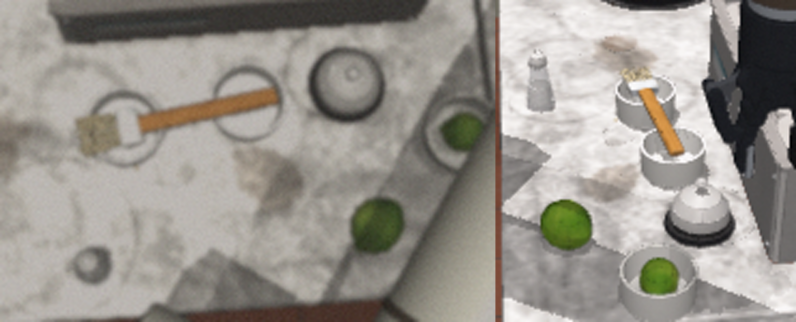

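The brush bridges both rims: its ends are at (79,138) and (278,96), and the ramekins at (127,128) and (248,104), about 0.13 m apart. The lime, bell and shaker haven't moved. I'll hand it in.

```bash
python3 -c "
from workcell import ticket
print(ticket.job_done())"
```

```text
the job is handed in; nothing more can be done
None
```

The job is handed in, though the system gave no verdict: the brush lies across the two empty ramekins, whose rims are about 5 cm apart, and the lime's ramekin, bell and shaker look undisturbed; I slid only the left ramekin because that alone set the gap.

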